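# Open the air-filter box beside the printer

## Robot

A 6-joint arm with a two-finger parallel gripper is mounted at the origin on the work surface. World frame = base frame: x ahead of the robot, y to its left, z up, the work surface at z = 0. Lengths are in m, angles in rad, forces in N, time in s.
With the tool pointing down it reaches from about 0.375 to 0.9 m from the base axis. Payload 3.1 kg.
Tool frame: the origin (TCP) lies on the mounting face of the last link; the fingertips stand 173 mm ahead of it and the grasp point (between the pads) lies 155 mm ahead of it; z points along the fingers, y is the line along which they close (so a half turn about z gives the same grasp; the last joint's range is limited). The gripper opens to 85 mm and grips with 20 to 120 N. Pads are 22 mm wide; open, the fingers measure 114 mm over their backs; the gripper's body (76 mm by 85 mm) begins 54 mm behind the grasp point. The pads swing forward as they close: fully open they stand 13 mm farther back than shut.
Start: joints at [-1.496, 0.527, 1.433, -0, 1.181, -0.178], TCP at [0.156, -0.605, 0.405] pointing down, gripper open.
Joint ranges: [-3.08, 3.08], [-0.75, 2.2], [0.22, 2.44], [-1.43, 4.57], [0, 2.65], [-2.85, 2.85]. Speed limits (rad/s): [2.79, 2.79, 3.14, 3.14, 3.14, 3.14].

## Interface

Orientations are given as a 3x3 rotation matrix whose columns are the frame's x, y, z axes.
In Python, from rig import ctrl gives the robot as it stands.
- The arm moves only by the tool arm_command, never from a script. Its argument "commands" is a list of rows, each an object of numbers: "gripper": the finger opening in mm, from 0 to 85.4; "x", "y", "z": the shift along the tool's x, y, z in mm; "ax", "ay", "az": the turn, a rotation vector about the tool's x, y, z in degrees. In form: [{"gripper": .., "x": .., "y": .., "z": .., "ax": .., "ay": .., "az": ..}, ...]. A call has exactly 8 rows; each row shifts and turns the commanded pose from where the row before left it, along the tool's axes as they then stand; what a row does not reach is not made up. A row lasts 1/8 s, in which the tool goes at most 62.5 mm and 10.7 degrees, less where a joint would pass 70% of its speed; a pose out of reach is approached as far as the arm can. A call is refused whole if a number of a shift passes 62.5 or a number of a turn 10.7, either way. A call with a gripper value outside its range is refused whole. The fingers move at their own pace and stop on an object; the grip force is fixed at half the most. Time passes only in rows, so rows that do not move let the fingers close, or fill a call up. It gives the time, the measured TCP pose, the force, the opening and the grip force at its end, in the units of the state.
- ctrl.state(): the state, without advancing time (a new reading comes with each control period).
- ctrl.snapshot(name): name is "scene" or "side" or "wrist"; returns (picture, depth): 420x560x3 uint8, blue, green, red; 420x560 float32, m along the optical axis (not along the pixel's ray), 0 where there is no reading.
- ctrl.camera_params(name): a dict with "camera_matrix" (3x3 intrinsics, pixels), "camera_from_world" (4x4, takes a point from world to camera coordinates). Camera axes: x right, y up, looking along -z (the intrinsics and any distortion apply to the point x, -y, -z); pixel columns grow to the right and rows downward; lengths in m; the calibration is good to about 2 mm. The wrist camera is an equidistant fisheye: a pixel r from the principal point sees the ray r / f radians off the axis. A picture is of the moment at which its call begins: read the wrist's pose just before it. camera_params takes no time and is no camera call; for the wrist camera it gives the pose at the moment of the call.
- ctrl.close_job(): hands the job in; it is judged then, once.
Trained networks look in the newest picture that a camera, given by its name, has taken for a name from the list of things; names that differ only in an ending like _2 or _b are one class to them, and where a whole thing is asked for, a point or a joint stands for the part that bears it (a point fixed in the world has none). Each returns a list of dicts, best first, with "conf" (0 to 1); they miss things now and then, are a little off and sometimes report something else, mostly with a low value. They report only what shows in the picture. A call takes as long as a camera call. They do not tell look-alikes from the thing itself.
- ctrl.search_frame(label, camera): "xyz" ([x, y, z] in m, in world coordinates, good to about 4 mm: the middle of the surface that is visible of it).
- ctrl.landmark_of(label, camera): "xyz" ([x, y, z] in m, in world coordinates, good to about 4 mm: a listed point, or the origin of a listed thing).
The state is a dict: "time_s": time; "joint_positions": joint angles; "joint_vel": joint speeds; "joint_efforts": joint torques, N m; "ee_pos": TCP position; "eef_rot": TCP orientation; "contact_force": force on the tool from outside, world axes, zero at the start; "moment": the same for the moment, N m; "finger_gap": finger opening in m; "gripper_force": force on a finger pad.
Only numpy, scipy, OpenCV 4.12 (cv2) and the standard library are available. Lean on these libraries where they do the work, as an engineer would, in place of code of your own. Each camera call takes 0.05 s, during which the arm holds its last target. There are 200 camera calls.

## Task

Open the longer of the two grey boxes, the air-filter box: press its snap tab fully in with a fingertip, then push the released cover along its rails by the upright ridge until the filter pocket is completely uncovered, and leave it lying flat there. Only press and push: do not lift or tip the cover, leave the tab of the short terminal box alone, and do not disturb the things lying about.

Things in the scene. Friction and masses are not known exactly. Their poses are not given: they have to be found in the camera images.
- filter_box: Air-filter box, fixed: grey, 236 long (x) x 100 wide (y) x 60 mm high. Origin: centre of its underside, z up. On top a channel 84 mm wide, floor 50 mm high, between side rails and 8 mm end walls 60 mm high. Along +x: filter pocket under the cover, snap tab (centre x = +11), bare floor where the pushed cover comes to lie. The cover slides to +x only, over the pressed tab.
- pocket (a point): Centre of the mouth of the filter box's filter pocket, in the channel floor (box frame x = -58, y = 0, z = 50). The pocket is 84 (x) x 64 mm (y) with a pleated filter in it. From its seat the cover can travel 118 mm to the far end wall; the pocket is uncovered after 92 mm.
- cover: Loose white cover on the pocket: plate 100 (x) x 80 x 6 mm on two 4 mm runners, top 60 mm above the bench, underside 4 mm clear of the floor; about 160 g. Origin: centre, at the runners' feet, 50 mm above the bench; axes as the box's. On its seat the origin is at the pocket's centre (2 mm of play) and the raised tab blocks its front (+x) edge.
- ridge (a point): Middle of the cover's push ridge, an upright rib 8 thick (x) x 60 long (y) that stands 18 mm above the plate, from 60 to 78 mm above the bench. This point is 69 mm above the bench, at x = +5 in the cover's frame; the face to push is 4 mm behind it (towards the box's -x).
- filter_tab (a joint): How far the filter box's snap tab is pressed in, m: 0 = fully out (up), 0.012 = fully in (flush with the channel floor). It moves straight down, takes about 5 to 6 N, and stays where it is pushed to. Starts at 0 to 0.0015. The cover passes over it from about 0.009.
- filter_tab_top (a point): Centre of the top face of the filter box's snap tab, a ribbed white block 34 (x) x 26 mm (y) that stands 12 mm out of the channel floor (top 62 mm above the bench when fully out), 2 mm beyond the cover's front edge. Moves down with the tab.
- terminal_box: The short terminal box, of the same make and fixed to the bench: 140 long (x) x 100 wide x 60 mm high, with a 62 mm long cover (ridge to 78 mm above the bench). Origin: centre of its underside. Not to be opened.
- terminal_tab (a joint): How far the terminal box's own snap tab is pressed in, m (0 = out). To be left alone.
- glue_stick: Upright glue stick, 28 mm across, 90 mm high; origin under its centre.
- thumb_nut: Small grey printed thumb nut, 32 mm across, 22 mm high, on the bench just off the robot-side end of the filter box; origin under its centre.
- mini_spool: Small filament spool lying flat, 100 mm across, 45 mm high; origin under its centre.
- scraper: Print scraper lying on the bench, left; origin under its middle.
- driver: Screwdriver lying on the bench, right; origin under its middle.
- spare_filter: Spare pleated filter lying flat between the boxes, nearer the robot, 80 x 60 x 14 mm; origin under its centre.
- nozzle_cup: Open metal cup, 60 mm across, 55 mm high; origin under its centre.
Things that resemble listed ones, but are neither listed nor needed, are in the scene too. Several things have the shape of the cover; the one meant has the colours described above.

How it is judged:
On the way, in this order (a step that is already met when the one before it is completed fails the run):
1. the snap tab is pressed in while the cover is still on its seat (value of joint filter_tab above 0.0095 m and x of cover in the frame of filter_box below -0.045 m), for 0.1 s.
2. the cover is pushed along its rails until the pocket is uncovered (x of cover in the frame of filter_box above 0.032 m), for 0.2 s.
At the end, for the whole second after the job is handed in: The cover lies flat (within 0.06 rad) and at rest in its channel, at least 90 mm along the box from its seat, so that the pocket is uncovered; the filter box's tab is in (at least 9 mm), the terminal box's tab is not pressed (under 4 mm) (x of cover in the frame of filter_box above 0.032 m and z of cover in the frame of filter_box between 0.046 and 0.055 m and angle between cover's own z axis and vertical below 0.06 rad and angle between the x axis of cover and the x axis of filter_box, either way round below 0.1 rad and linear speed of cover below 0.01 m/s and value of joint filter_tab above 0.009 m and value of joint terminal_tab below 0.004 m); the robot touches nothing.
It fails at once if the cover is lifted or carried (more than 10 mm above its seat) (z of cover in the frame of filter_box above 0.06 m).
It fails at once if the cover is tipped (more than 0.2 rad) (angle between cover's own z axis and vertical above 0.2 rad).
It fails at once if the terminal box's tab is pressed (more than 4 mm) (value of joint terminal_tab above 0.004 m).
It fails at once if a thing lying about is displaced (more than 20 mm) (distance of any of glue_stick, thumb_nut, mini_spool, scraper, driver, spare_filter, nozzle_cup from where it was at the start of the episode above 0.02 m).
It also fails if it takes over 40 s, if anything falls off the work surface, if the arm or the gripper's body presses on something with over 40 N, if the wrist force passes 120 N, or if a joint passes its speed limit or range.

## Working session

There is one attempt and no reset: what is moved stays moved. The work goes in short steps, Python scripts to look and compute and a tool call to move; the robot and the scene stay as the last step left them, time stands still between calls to the robot, and variables do not carry over. Pictures are saved under pics/ and viewed, at most 10 in all, crops included, and the job is handed in when it is done.

Besides the shell and the picture viewer there is one more tool, called after ">>>" by a JSON object that holds its "method" and its "body". arm_command: Moves the arm, as the interface text tells. Its arguments: {"type":"object","properties":{"commands":{"type":"array","items":{"type":"object","properties":{"gripper":{"type":"number"},"x":{"type":"number"},"y":{"type":"number"},"z":{"type":"number"},"ax":{"type":"number"},"ay":{"type":"number"},"az":{"type":"number"}}}}},"required":["commands"]}

```bash
mkdir -p pics; python3 - <<'E'
from rig import ctrl
import cv2,numpy as np
for c in("scene","side"):
    im,d=ctrl.snapshot(c);cv2.imwrite(f"pics/{c}0.png",im);np.save(f"pics/{c}0.npy",d)
    for l in("filter_tab_top","ridge","pocket","cover","filter_box","terminal_box"):
        r=ctrl.landmark_of(l,c);print(c,l,[(np.round(q["xyz"],3).tolist(),round(q["conf"],2)) for q in r[:4]])
s=ctrl.state();print(s["time_s"],s["ee_pos"],np.round(s["eef_rot"],3).tolist())
E
```

```text
scene filter_tab_top [([0.806, 0.058, 0.002], 0.61), ([0.585, 0.234, 0.062], 0.58)]
scene ridge [([0.81, 0.25, 0.017], 0.91), ([0.531, 0.27, 0.067], 0.75), ([0.295, 0.418, 0.02], 0.71), ([0.279, 0.258, 0.021], 0.69)]
scene pocket [([0.526, 0.271, 0.051], 0.66)]
scene cover [([0.284, 0.254, -0.001], 0.93), ([0.527, 0.272, 0.053], 0.91), ([0.289, 0.416, 0.001], 0.87), ([0.804, 0.246, -0.0], 0.74)]
scene filter_box [([0.573, 0.236, 0.0], 0.85)]
scene terminal_box [([0.523, -0.214, 0.002], 0.68), ([0.584, 0.234, 0.063], 0.3)]
side filter_tab_top [([0.585, 0.228, 0.06], 0.61)]
side ridge [([0.811, 0.248, 0.02], 0.91), ([0.53, 0.268, 0.073], 0.76), ([0.281, 0.254, 0.018], 0.6), ([0.293, 0.413, 0.024], 0.59)]
side pocket []
side cover [([0.286, 0.258, -0.0], 0.92), ([0.805, 0.248, 0.0], 0.85), ([0.29, 0.42, 0.002], 0.78), ([0.525, 0.269, 0.049], 0.77)]
side filter_box [([0.574, 0.236, 0.001], 0.63)]
side terminal_box [([0.523, -0.211, 0.0], 0.87)]
0.7 [ 0.15634286 -0.60509689  0.40474484] [[0.968, 0.25, 0.0], [0.25, -0.968, -0.0], [-0.0, 0.0, -1.0]]
```

View pics/scene0.png

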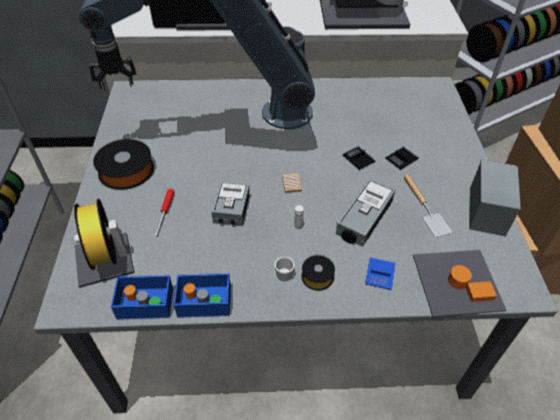

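View pics/side0.png

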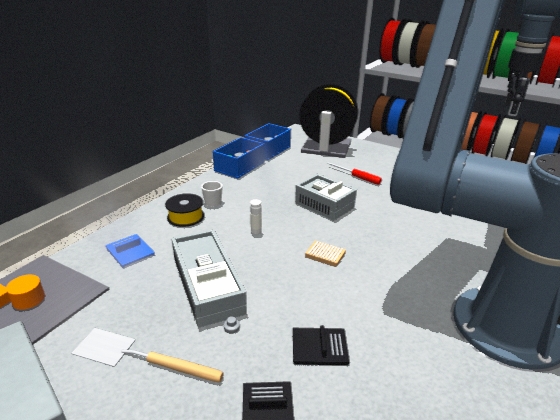

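The target is the white cover in the long box (scene ~(375,197), side ~(213,282)). These could be taken for it: black covers (358,157) and (402,158), the blue cover (380,272), and the terminal box's white cover (233,195). Next I refine the box axis from depth and check with a crop.

```bash
cat > h.py <<'E'
import numpy as np,cv2
from rig import ctrl
def cloud(c,d):
    p=ctrl.camera_params(c);K=np.array(p["camera_matrix"]);T=np.linalg.inv(np.array(p["camera_from_world"]))
    v,u=np.mgrid[:420,:560];x=(u-K[0,2])/K[0,0]*d;y=(v-K[1,2])/K[1,1]*d
    P=np.stack([x,-y,-d,np.ones_like(d)],-1)@T.T
    return np.where(d[...,None]>0,P[...,:3],np.nan)
E
python3 - <<'E'
from h import *
for c in("scene","side"):
    P=cloud(c,np.load(f"pics/{c}0.npy"))
    near=np.hypot(P[...,0]-.573,P[...,1]-.236)<.16
    m=near&(P[...,2]>.045)&(P[...,2]<.085)
    m=cv2.morphologyEx(m.astype(np.uint8),cv2.MORPH_OPEN,np.ones((2,2)))
    n,lab,st,_=cv2.connectedComponentsWithStats(m);k=1+np.argmax(st[1:,4]);Q=P[lab==k]
    print(c,len(Q),cv2.minAreaRect((Q[:,:2]*1000).astype(np.float32)))
    t=np.radians(-36.3);a=np.array([np.cos(t),np.sin(t)])
    h=Q[Q[:,2]>.069];print("ridge-ish",len(h),h.mean(0) if len(h) else 0)
    im=cv2.imread(f"pics/{c}0.png");x,y,w,hh=st[k,:4]
    if c=="side": cv2.imwrite("pics/crop.png",cv2.resize(im[y-30:y+hh+40,x-30:x+w+30],None,fx=4,fy=4,interpolation=cv2.INTER_CUBIC)[:600,:800])
E
```

```text
scene 1739 ((555.6288452148438, 244.07049560546875), (93.88203430175781, 302.3229064941406), 57.75859451293945)
ridge-ish 58 [0.53214687 0.26411774 0.07524763]
side 3740 ((599.6315307617188, 208.32241821289062), (108.27716064453125, 324.3768615722656), 51.15219497680664)
ridge-ish 173 [0.52708418 0.26882768 0.07542092]
```

View pics/crop.png

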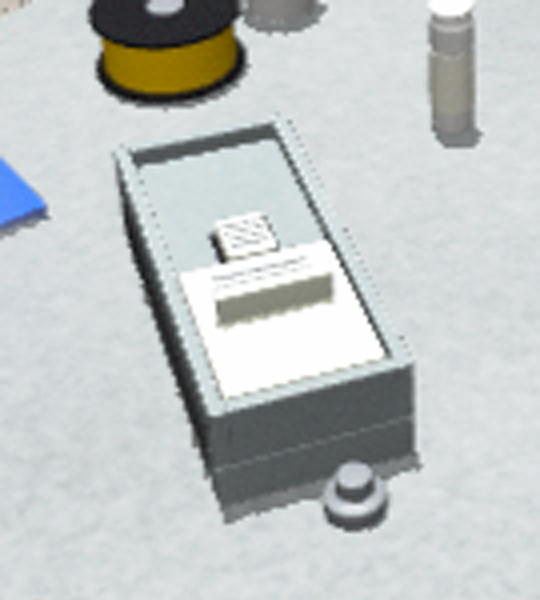

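The crop shows a white cover with its upright ridge (275,298), the raised ribbed tab in front (245,235), and bare floor beyond. This is the right one. I'll take the yaw from the rim corners cut with z = 0.06.

```bash
python3 - <<'E'
from h import *
im=cv2.imread("pics/side0.png");cr=cv2.imread("pics/crop.png")
sm=cv2.resize(cr,None,fx=.25,fy=.25,interpolation=cv2.INTER_AREA)
r=cv2.matchTemplate(im,sm,cv2.TM_SQDIFF);ox,oy=cv2.minMaxLoc(r)[2];print(ox,oy)
p=ctrl.camera_params("side");K=np.array(p["camera_matrix"]);T=np.linalg.inv(np.array(p["camera_from_world"]))
def hit(u,v,z):
    d=T[:3,:3]@np.array([(u-K[0,2])/K[0,0],-(v-K[1,2])/K[1,1],-1]);o=T[:3,3];return o+d*(z-o[2])/d[2]
W=[hit(ox+(a+.5)/4-.5,oy+(b+.5)/4-.5,.06)[:2] for a,b in((212,414),(412,364),(117,153),(280,119))]
nl,nr,fl,fr=W;print(np.round(W,4))
f=lambda v:np.degrees(np.arctan2(v[1],v[0])).round(1)
print("len",np.linalg.norm(fl-nl),np.linalg.norm(fr-nr),"wid",np.linalg.norm(nr-nl),np.linalg.norm(fr-fl))
print("yaw",f(fl-nl),f(fr-nr),f(nl-nr)-90,f(fl-fr)-90,"centre",np.mean(W,0))
s=ctrl.camera_params("scene");print(s["camera_matrix"])
E
```

```text
143 201
[[0.5036 0.3418]
 [0.4473 0.2622]
 [0.6922 0.2131]
 [0.6389 0.1345]]
len 0.2283259772044952 0.23028166979890877 wid 0.09749577771875718 0.09501500097775502
yaw -34.3 -33.7 -35.3 -34.1 centre [0.57051304 0.23788377]
[[503.93072792   0.         289.50505962]
 [  0.         503.93072792 201.84129219]
 [  0.           0.           1.        ]]
```

>>> {"method": "arm_command", "body": {"commands": [{"gripper": 0,"x": 38.8,"y": -43.8},{"gripper": 0,"x": 38.8,"y": -43.8},{"gripper": 0,"x": 38.8,"y": -43.8},{"gripper": 0,"x": 38.8,"y": -43.8},{"gripper": 0,"x": 38.8,"y": -43.8},{"gripper": 0,"x": 38.8,"y": -43.8},{"gripper": 0,"x": 38.8,"y": -43.8},{"gripper": 0,"x": 38.8,"y": -43.8}]}}

```text
$.commands[0]: bad value
```

>>> {"method": "arm_command", "body": {"commands": [{"gripper": 0,"x": 38.8,"y": -43.8},{"gripper": 0,"x": 38.8,"y": -43.8},{"gripper": 0,"x": 38.8,"y": -43.8},{"gripper": 0,"x": 38.8,"y": -43.8},{"gripper": 0,"x": 38.8,"y": -43.8},{"gripper": 0,"x": 38.8,"y": -43.8},{"gripper": 0,"x": 38.8,"y": -43.8},{"gripper": 0,"x": 38.8,"y": -43.8}]}}

```text
$.commands[0]: bad value
```

>>> {"method": "arm_command", "body": {"commands": [{"gripper": 0,"az": -10},{"gripper": 0,"az": -10},{"gripper": 0,"az": -10},{"gripper": 0,"az": -10},{"gripper": 0,"az": -10},{"gripper": 0,"az": -10},{"gripper": 0,"az": -10},{"gripper": 0,"az": -10}]}}

```text
$.commands[0]: bad value
```

>>> {"method": "arm_command", "body": {"commands": [{"gripper": 0,"az": -10},{"gripper": 0,"az": -10},{"gripper": 0,"az": -10},{"gripper": 0,"az": -10},{"gripper": 0,"az": -10},{"gripper": 0},{"gripper": 0},{"gripper": 0}]}}

```text
$.commands[0]: bad value
```

```bash
python3 - <<'E'
from h import *
s=ctrl.state();print(s["time_s"],s["ee_pos"],np.round(s["eef_rot"],3).tolist(),s["contact_force"],s["finger_gap"])
im,d=ctrl.snapshot("wrist");cv2.imwrite("pics/w1.png",im)
for l in("filter_tab_top","ridge","cover","filter_box","pocket"):
    r=ctrl.landmark_of(l,"wrist");print(l,[(np.round(q["xyz"],4).tolist(),round(q["conf"],2)) for q in r[:3]])
E
```

```text
0.7 [ 0.15634286 -0.60509689  0.40474484] [[0.968, 0.25, 0.0], [0.25, -0.968, -0.0], [-0.0, 0.0, -1.0]] [ 0.84397404 -0.01237631  0.43806933] 0.08524859420555563
filter_tab_top []
ridge []
cover []
filter_box []
pocket []
```

View pics/w1.png

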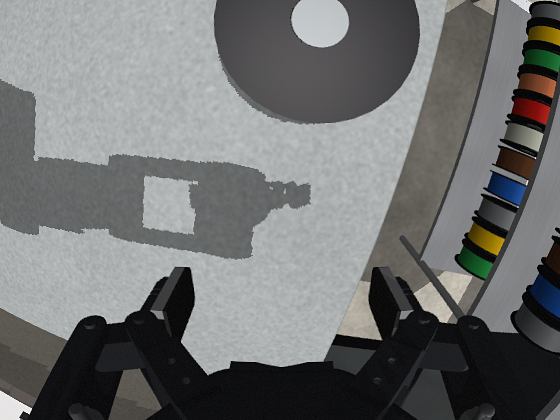

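The arm has not moved: the picture shows the start area. Every row seems to need all seven keys, so I'll resend with them.

>>> {"method": "arm_command", "body": {"commands": [{"gripper": 0,"x": 38.8,"y": -43.8,"z": 0,"ax": 0,"ay": 0,"az": 0},{"gripper": 0,"x": 38.8,"y": -43.8,"z": 0,"ax": 0,"ay": 0,"az": 0},{"gripper": 0,"x": 38.8,"y": -43.8,"z": 0,"ax": 0,"ay": 0,"az": 0},{"gripper": 0,"x": 38.8,"y": -43.8,"z": 0,"ax": 0,"ay": 0,"az": 0},{"gripper": 0,"x": 38.8,"y": -43.8,"z": 0,"ax": 0,"ay": 0,"az": 0},{"gripper": 0,"x": 38.8,"y": -43.8,"z": 0,"ax": 0,"ay": 0,"az": 0},{"gripper": 0,"x": 38.8,"y": -43.8,"z": 0,"ax": 0,"ay": 0,"az": 0},{"gripper": 0,"x": 38.8,"y": -43.8,"z": 0,"ax": 0,"ay": 0,"az": 0}]}}

```text
time_s: 2.0
ee_pos: [0.3699, -0.1867, 0.4051]
eef_rot: [[0.968, 0.249, 0.001], [0.249, -0.968, -0.001], [0.001, 0.001, -1.0]]
contact_force: [1.1, -0.5, -0.2]
finger_gap: 0.0001
gripper_force: 0.0
```

>>> {"method": "arm_command", "body": {"commands": [{"gripper": 0,"x": 38.8,"y": -43.8,"z": 0,"ax": 0,"ay": 0,"az": 0},{"gripper": 0,"x": 38.8,"y": -43.8,"z": 0,"ax": 0,"ay": 0,"az": 0},{"gripper": 0,"x": 38.8,"y": -43.8,"z": 0,"ax": 0,"ay": 0,"az": 0},{"gripper": 0,"x": 38.8,"y": -43.8,"z": 0,"ax": 0,"ay": 0,"az": 0},{"gripper": 0,"x": 38.8,"y": -43.8,"z": 0,"ax": 0,"ay": 0,"az": 0},{"gripper": 0,"x": 38.8,"y": -43.8,"z": 0,"ax": 0,"ay": 0,"az": 0},{"gripper": 0,"x": 38.8,"y": -43.8,"z": 0,"ax": 0,"ay": 0,"az": 0},{"gripper": 0,"x": 38.8,"y": -43.8,"z": 0,"ax": 0,"ay": 0,"az": 0}]}}

```text
time_s: 3.0
ee_pos: [0.5828, 0.2306, 0.4048]
eef_rot: [[0.968, 0.25, 0.001], [0.25, -0.968, -0.0], [0.001, 0.0, -1.0]]
contact_force: [1.2, -0.3, -1.0]
finger_gap: 0.0002
gripper_force: 0.0
```

>>> {"method": "arm_command", "body": {"commands": [{"gripper": 0,"x": 0,"y": 0,"z": 0,"ax": 0,"ay": 0,"az": -10},{"gripper": 0,"x": 0,"y": 0,"z": 0,"ax": 0,"ay": 0,"az": -10},{"gripper": 0,"x": 0,"y": 0,"z": 0,"ax": 0,"ay": 0,"az": -10},{"gripper": 0,"x": 0,"y": 0,"z": 0,"ax": 0,"ay": 0,"az": -10},{"gripper": 0,"x": 0,"y": 0,"z": 0,"ax": 0,"ay": 0,"az": -10},{"gripper": 0,"x": 0,"y": 0,"z": 0,"ax": 0,"ay": 0,"az": -10},{"gripper": 0,"x": 0,"y": 0,"z": 0,"ax": 0,"ay": 0,"az": -10},{"gripper": 0,"x": 0,"y": 0,"z": 0,"ax": 0,"ay": 0,"az": -10}]}}

```text
time_s: 4.0
ee_pos: [0.5821, 0.2287, 0.4047]
eef_rot: [[-0.084, 0.996, 0.0], [0.996, 0.084, -0.0], [-0.0, 0.0, -1.0]]
contact_force: [-0.3, 0.3, 0.3]
finger_gap: -0.0003
gripper_force: 0.0
```

>>> {"method": "arm_command", "body": {"commands": [{"gripper": 0,"x": 0,"y": 0,"z": 0,"ax": 0,"ay": 0,"az": -10},{"gripper": 0,"x": 0,"y": 0,"z": 0,"ax": 0,"ay": 0,"az": -10},{"gripper": 0,"x": 0,"y": 0,"z": 0,"ax": 0,"ay": 0,"az": -10},{"gripper": 0,"x": 0,"y": 0,"z": 0,"ax": 0,"ay": 0,"az": -10},{"gripper": 0,"x": 0,"y": 0,"z": 0,"ax": 0,"ay": 0,"az": -10},{"gripper": 0,"x": 0,"y": 0,"z": 0,"ax": 0,"ay": 0,"az": -1},{"gripper": 0,"x": 0,"y": 0,"z": 0,"ax": 0,"ay": 0,"az": 0},{"gripper": 0,"x": 0,"y": 0,"z": 0,"ax": 0,"ay": 0,"az": 0}]}}

```text
time_s: 5.0
ee_pos: [0.5821, 0.2287, 0.4047]
eef_rot: [[-0.823, 0.568, 0.0], [0.568, 0.823, -0.0], [-0.0, 0.0, -1.0]]
contact_force: [-1.1, -0.0, 0.2]
finger_gap: 0.0002
gripper_force: 0.0
```

```bash
python3 - <<'E'
from h import *
s=ctrl.state();print(s["time_s"],s["ee_pos"],np.round(s["eef_rot"],3).tolist(),s["contact_force"],s["finger_gap"],s["joint_positions"])
im,d=ctrl.snapshot("wrist");cv2.imwrite("pics/w2.png",im)
for l in("filter_tab_top","ridge","cover","filter_box","pocket"):
    r=ctrl.landmark_of(l,"wrist");print(l,[(np.round(q["xyz"],4).tolist(),round(q["conf"],2)) for q in r[:3]])
print(ctrl.camera_params("wrist"))
E
```

```text
5.0 [0.58214776 0.22868119 0.40471809] [[-0.823, 0.568, 0.0], [0.568, 0.823, -0.0], [-0.0, 0.0, -1.0]] [-1.06461544 -0.00444479  0.18325477] 0.00015331627575082985 [ 1.95889423e-01  5.28132690e-01  1.43145611e+00 -9.00382393e-06
  1.18196914e+00 -7.71141881e-01]
filter_tab_top [([0.5845, 0.2316, 0.064], 0.81)]
ridge [([0.5255, 0.2654, 0.071], 0.97), ([0.8026, 0.2485, 0.0215], 0.55)]
cover [([0.8009, 0.2483, -0.0005], 0.79), ([0.5276, 0.2693, 0.0527], 0.69), ([0.5194, -0.2096, -0.0016], 0.59)]
filter_box [([0.5707, 0.2364, -0.0003], 0.75)]
pocket [([0.5216, 0.4498, 0.002], 0.58)]
{'camera_matrix': array([[325.1922621 ,   0.        , 281.23825466],
       [  0.        , 325.1922621 , 205.13035243],
       [  0.        ,   0.        ,   1.        ]]), 'camera_from_world': array([[ 5.66598840e-01,  8.23993408e-01, -7.86479386e-04,
        -5.17304527e-01],
       [-7.79204719e-01,  5.35490111e-01, -3.25715131e-01,
         3.74516739e-01],
       [-2.67965969e-01,  1.85162644e-01,  9.45467628e-01,
        -2.67120115e-01],
       [ 0.00000000e+00,  0.00000000e+00,  0.00000000e+00,
         1.00000000e+00]])}
```

View pics/w2.png

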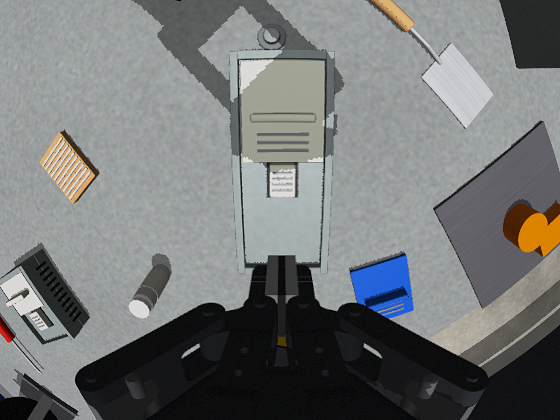

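The tool is over the tab and aligned with the box: tab at px (282,181), cover ridge at (283,118). The tab comes out at about (0.5825, 0.230), so I descend and press.

>>> {"method": "arm_command", "body": {"commands": [{"gripper": 0,"x": -2,"y": 1,"z": 40,"ax": 0,"ay": 0,"az": 0},{"gripper": 0,"x": 0,"y": 0,"z": 40,"ax": 0,"ay": 0,"az": 0},{"gripper": 0,"x": 0,"y": 0,"z": 40,"ax": 0,"ay": 0,"az": 0},{"gripper": 0,"x": 0,"y": 0,"z": 30,"ax": 0,"ay": 0,"az": 0},{"gripper": 0,"x": 0,"y": 0,"z": 10,"ax": 0,"ay": 0,"az": 0},{"gripper": 0,"x": 0,"y": 0,"z": 5,"ax": 0,"ay": 0,"az": 0},{"gripper": 0,"x": 0,"y": 0,"z": 0,"ax": 0,"ay": 0,"az": 0},{"gripper": 0,"x": 0,"y": 0,"z": 0,"ax": 0,"ay": 0,"az": 0}]}}

```text
time_s: 6.3
ee_pos: [0.5848, 0.2285, 0.241]
eef_rot: [[-0.824, 0.567, 0.002], [0.567, 0.824, 0.0], [-0.002, 0.002, -1.0]]
contact_force: [0.2, 0.3, 0.3]
finger_gap: -0.0001
gripper_force: 0.0
```

>>> {"method": "arm_command", "body": {"commands": [{"gripper": 0,"x": 0,"y": 0,"z": 3,"ax": 0,"ay": 0,"az": 0},{"gripper": 0,"x": 0,"y": 0,"z": 3,"ax": 0,"ay": 0,"az": 0},{"gripper": 0,"x": 0,"y": 0,"z": 3,"ax": 0,"ay": 0,"az": 0},{"gripper": 0,"x": 0,"y": 0,"z": 3,"ax": 0,"ay": 0,"az": 0},{"gripper": 0,"x": 0,"y": 0,"z": 3,"ax": 0,"ay": 0,"az": 0},{"gripper": 0,"x": 0,"y": 0,"z": 0,"ax": 0,"ay": 0,"az": 0},{"gripper": 0,"x": 0,"y": 0,"z": 0,"ax": 0,"ay": 0,"az": 0},{"gripper": 0,"x": 0,"y": 0,"z": 0,"ax": 0,"ay": 0,"az": 0}]}}

```text
time_s: 7.3
ee_pos: [0.5846, 0.2284, 0.2249]
eef_rot: [[-0.824, 0.567, 0.001], [0.567, 0.824, 0.0], [-0.0, 0.001, -1.0]]
contact_force: [0.6, 0.1, 3.4]
finger_gap: 0.0001
gripper_force: 1.8
```

>>> {"method": "arm_command", "body": {"commands": [{"gripper": 0,"x": 0,"y": 0,"z": 1,"ax": 0,"ay": 0,"az": 0},{"gripper": 0,"x": 0,"y": 0,"z": 1,"ax": 0,"ay": 0,"az": 0},{"gripper": 0,"x": 0,"y": 0,"z": 0,"ax": 0,"ay": 0,"az": 0},{"gripper": 0,"x": 0,"y": 0,"z": 0,"ax": 0,"ay": 0,"az": 0},{"gripper": 0,"x": 0,"y": 0,"z": 0,"ax": 0,"ay": 0,"az": 0},{"gripper": 0,"x": 0,"y": 0,"z": 0,"ax": 0,"ay": 0,"az": 0},{"gripper": 0,"x": 0,"y": 0,"z": 0,"ax": 0,"ay": 0,"az": 0},{"gripper": 0,"x": 0,"y": 0,"z": 0,"ax": 0,"ay": 0,"az": 0}]}}

```text
time_s: 8.3
ee_pos: [0.5845, 0.2284, 0.2235]
eef_rot: [[-0.824, 0.567, 0.001], [0.567, 0.824, 0.0], [-0.001, 0.001, -1.0]]
contact_force: [-0.7, 0.2, 7.6]
finger_gap: 0.0003
gripper_force: 4.0
```

>>> {"method": "arm_command", "body": {"commands": [{"gripper": 0,"x": 0,"y": 0,"z": 1,"ax": 0,"ay": 0,"az": 0},{"gripper": 0,"x": 0,"y": 0,"z": 1,"ax": 0,"ay": 0,"az": 0},{"gripper": 0,"x": 0,"y": 0,"z": 0,"ax": 0,"ay": 0,"az": 0},{"gripper": 0,"x": 0,"y": 0,"z": 0,"ax": 0,"ay": 0,"az": 0},{"gripper": 0,"x": 0,"y": 0,"z": 0,"ax": 0,"ay": 0,"az": 0},{"gripper": 0,"x": 0,"y": 0,"z": 0,"ax": 0,"ay": 0,"az": 0},{"gripper": 0,"x": 0,"y": 0,"z": 0,"ax": 0,"ay": 0,"az": 0},{"gripper": 0,"x": 0,"y": 0,"z": 0,"ax": 0,"ay": 0,"az": 0}]}}

```text
time_s: 9.3
ee_pos: [0.5845, 0.2285, 0.2235]
eef_rot: [[-0.824, 0.566, 0.001], [0.566, 0.824, 0.0], [-0.001, 0.001, -1.0]]
contact_force: [-3.0, -2.3, 18.6]
finger_gap: 0.0003
gripper_force: 9.3
```

The tab has bottomed out at tip height 50 mm, flush with the floor. Now I lift and move behind the ridge.

>>> {"method": "arm_command", "body": {"commands": [{"gripper": 0,"x": 0,"y": 0,"z": -20,"ax": 0,"ay": 0,"az": 0},{"gripper": 0,"x": 0,"y": 0,"z": -32,"ax": 0,"ay": 0,"az": 0},{"gripper": 0,"x": 0,"y": 0,"z": 0,"ax": 0,"ay": 0,"az": 0},{"gripper": 0,"x": 35,"y": 0,"z": 0,"ax": 0,"ay": 0,"az": 0},{"gripper": 0,"x": 35,"y": 0,"z": 0,"ax": 0,"ay": 0,"az": 0},{"gripper": 0,"x": 25,"y": 0,"z": 0,"ax": 0,"ay": 0,"az": 0},{"gripper": 0,"x": 0,"y": 0,"z": 0,"ax": 0,"ay": 0,"az": 0},{"gripper": 0,"x": 0,"y": 0,"z": 0,"ax": 0,"ay": 0,"az": 0}]}}

```text
time_s: 10.3
ee_pos: [0.5069, 0.2821, 0.2726]
eef_rot: [[-0.824, 0.567, 0.001], [0.567, 0.824, 0.0], [-0.001, 0.001, -1.0]]
contact_force: [0.3, -0.6, -0.5]
finger_gap: -0.0003
gripper_force: 0.0
```

```bash
python3 - <<'E'
from h import *
for c in("side","scene"):
    im,d=ctrl.snapshot(c)
    if c=="side":cv2.imwrite("pics/s3.png",cv2.resize(im[190:350,130:290],None,fx=3.7,fy=3.7,interpolation=cv2.INTER_CUBIC))
    for l in("filter_tab_top","ridge"):
        r=ctrl.landmark_of(l,c);print(l,[(np.round(q["xyz"],4).tolist(),round(q["conf"],2)) for q in r[:3]])
E
```

```text
filter_tab_top []
ridge [([0.809, 0.2447, 0.0205], 0.95), ([0.2923, 0.4124, 0.0233], 0.9), ([0.2821, 0.2535, 0.0158], 0.86)]
filter_tab_top []
ridge [([0.2823, 0.255, 0.0199], 0.84), ([0.2902, 0.4179, 0.019], 0.81), ([0.8075, 0.2508, 0.0185], 0.64)]
```

View pics/s3.png

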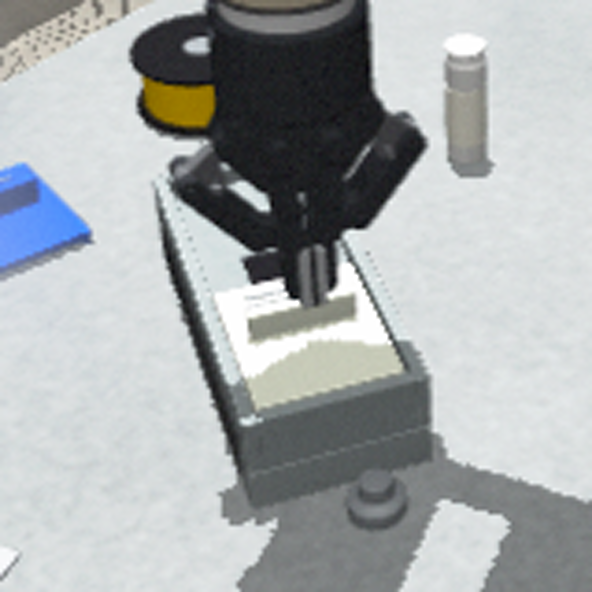

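The fingertip (313,300) hangs about 25 mm behind the ridge (302,312) and close to the centreline, and the cover is still seated. I lower to just above the plate.

>>> {"method": "arm_command", "body": {"commands": [{"gripper": 0,"x": 0,"y": 0,"z": 15,"ax": 0,"ay": 0,"az": 0},{"gripper": 0,"x": 0,"y": 0,"z": 11,"ax": 0,"ay": 0,"az": 0},{"gripper": 0,"x": 0,"y": 0,"z": 5,"ax": 0,"ay": 0,"az": 0},{"gripper": 0,"x": 0,"y": 0,"z": 2,"ax": 0,"ay": 0,"az": 0},{"gripper": 0,"x": 0,"y": 0,"z": 0,"ax": 0,"ay": 0,"az": 0},{"gripper": 0,"x": -4,"y": 0,"z": 0,"ax": 0,"ay": 0,"az": 0},{"gripper": 0,"x": -4,"y": 0,"z": 0,"ax": 0,"ay": 0,"az": 0},{"gripper": 0,"x": 0,"y": 0,"z": 0,"ax": 0,"ay": 0,"az": 0}]}}

```text
time_s: 11.6
ee_pos: [0.5132, 0.2774, 0.24]
eef_rot: [[-0.824, 0.567, 0.001], [0.567, 0.824, 0.0], [-0.001, 0.001, -1.0]]
contact_force: [-0.4, 1.4, 0.5]
finger_gap: 0.0002
gripper_force: 0.0
```

>>> {"method": "arm_command", "body": {"commands": [{"gripper": 0,"x": -4,"y": 0,"z": 0,"ax": 0,"ay": 0,"az": 0},{"gripper": 0,"x": -5,"y": 0,"z": 0,"ax": 0,"ay": 0,"az": 0},{"gripper": 0,"x": -5,"y": 0,"z": 0,"ax": 0,"ay": 0,"az": 0},{"gripper": 0,"x": -5,"y": 0,"z": 0,"ax": 0,"ay": 0,"az": 0},{"gripper": 0,"x": -5,"y": 0,"z": 0,"ax": 0,"ay": 0,"az": 0},{"gripper": 0,"x": -5,"y": 0,"z": 0,"ax": 0,"ay": 0,"az": 0},{"gripper": 0,"x": -5,"y": 0,"z": 0,"ax": 0,"ay": 0,"az": 0},{"gripper": 0,"x": -5,"y": 0,"z": 0,"ax": 0,"ay": 0,"az": 0}]}}

```text
time_s: 12.6
ee_pos: [0.5451, 0.2554, 0.2397]
eef_rot: [[-0.824, 0.567, -0.0], [0.567, 0.824, -0.0], [0.0, -0.0, -1.0]]
contact_force: [-1.7, -0.6, 1.3]
finger_gap: -0.0003
gripper_force: 0.7
```

```bash
python3 - <<'E'
from h import *
im,d=ctrl.snapshot("side")
cv2.imwrite("pics/s4.png",cv2.resize(im[190:350,130:290],None,fx=3.7,fy=3.7,interpolation=cv2.INTER_CUBIC))
E
```

```text
(no output)
```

View pics/s4.png

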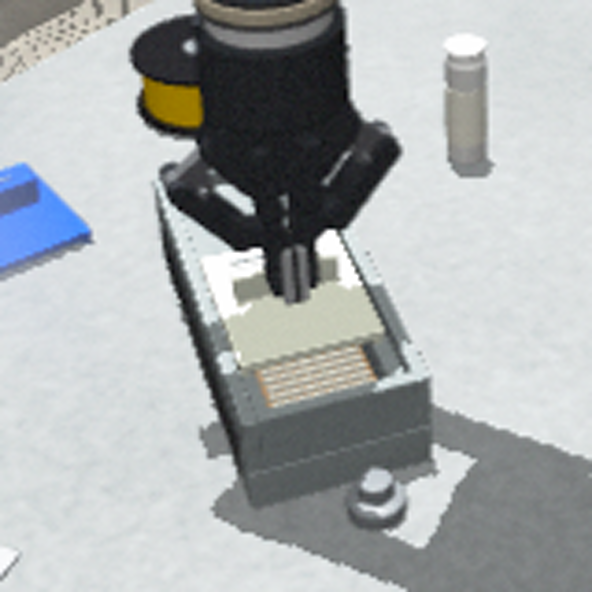

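The cover has slid about 35 mm over the tab and the pleated filter shows at (320,375). I continue about 70 mm.

>>> {"method": "arm_command", "body": {"commands": [{"gripper": 0,"x": -5,"y": 0,"z": 0,"ax": 0,"ay": 0,"az": 0},{"gripper": 0,"x": -5,"y": 0,"z": 0,"ax": 0,"ay": 0,"az": 0},{"gripper": 0,"x": -5,"y": 0,"z": 0,"ax": 0,"ay": 0,"az": 0},{"gripper": 0,"x": -5,"y": 0,"z": 0,"ax": 0,"ay": 0,"az": 0},{"gripper": 0,"x": -5,"y": 0,"z": 0,"ax": 0,"ay": 0,"az": 0},{"gripper": 0,"x": -5,"y": 0,"z": 0,"ax": 0,"ay": 0,"az": 0},{"gripper": 0,"x": -5,"y": 0,"z": 0,"ax": 0,"ay": 0,"az": 0},{"gripper": 0,"x": -5,"y": 0,"z": 0,"ax": 0,"ay": 0,"az": 0}]}}

```text
time_s: 13.65
ee_pos: [0.578, 0.2327, 0.2396]
eef_rot: [[-0.824, 0.567, -0.0], [0.567, 0.824, -0.0], [-0.0, -0.0, -1.0]]
contact_force: [-0.5, 0.4, 0.1]
finger_gap: 0.0001
gripper_force: 0.4
```

>>> {"method": "arm_command", "body": {"commands": [{"gripper": 0,"x": -5,"y": 0,"z": 0,"ax": 0,"ay": 0,"az": 0},{"gripper": 0,"x": -5,"y": 0,"z": 0,"ax": 0,"ay": 0,"az": 0},{"gripper": 0,"x": -5,"y": 0,"z": 0,"ax": 0,"ay": 0,"az": 0},{"gripper": 0,"x": -5,"y": 0,"z": 0,"ax": 0,"ay": 0,"az": 0},{"gripper": 0,"x": -5,"y": 0,"z": 0,"ax": 0,"ay": 0,"az": 0},{"gripper": 0,"x": -5,"y": 0,"z": 0,"ax": 0,"ay": 0,"az": 0},{"gripper": 0,"x": 0,"y": 0,"z": 0,"ax": 0,"ay": 0,"az": 0},{"gripper": 0,"x": 0,"y": 0,"z": 0,"ax": 0,"ay": 0,"az": 0}]}}

```text
time_s: 14.65
ee_pos: [0.6027, 0.2159, 0.2399]
eef_rot: [[-0.824, 0.567, 0.001], [0.567, 0.824, 0.0], [-0.001, 0.0, -1.0]]
contact_force: [0.5, 0.3, 0.6]
finger_gap: -0.0001
gripper_force: 0.0
```

>>> {"method": "arm_command", "body": {"commands": [{"gripper": 0,"x": 5,"y": 0,"z": 0,"ax": 0,"ay": 0,"az": 0},{"gripper": 0,"x": 10,"y": 0,"z": 0,"ax": 0,"ay": 0,"az": 0},{"gripper": 0,"x": 0,"y": 0,"z": -20,"ax": 0,"ay": 0,"az": 0},{"gripper": 0,"x": 0,"y": 0,"z": -40,"ax": 0,"ay": 0,"az": 0},{"gripper": 0,"x": 20,"y": 0,"z": -50,"ax": 0,"ay": 0,"az": 0},{"gripper": 0,"x": 50,"y": 0,"z": -50,"ax": 0,"ay": 0,"az": 0},{"gripper": 0,"x": 50,"y": 0,"z": 0,"ax": 0,"ay": 0,"az": 0},{"gripper": 0,"x": 0,"y": 0,"z": 0,"ax": 0,"ay": 0,"az": 0}]}}

```text
time_s: 15.65
ee_pos: [0.4921, 0.291, 0.3946]
eef_rot: [[-0.827, 0.563, -0.002], [0.563, 0.827, 0.0], [0.002, -0.001, -1.0]]
contact_force: [0.3, 1.4, 0.4]
finger_gap: -0.0
gripper_force: 0.0
```

```bash
python3 - <<'E'
from h import *
o=np.array([.572,.2366]);a=np.array([.824,-.567])
for c in("scene","side","wrist"):
    im,d=ctrl.snapshot(c)
    if c=="side":cv2.imwrite("pics/s5.png",cv2.resize(im[190:350,130:290],None,fx=3.7,fy=3.7,interpolation=cv2.INTER_CUBIC))
    for l in("ridge","cover","pocket","filter_tab_top"):
        r=ctrl.landmark_of(l,c);print(c,l,[(np.round(q["xyz"],4).tolist(),round(q["conf"],2),((np.array(q["xyz"])[:2]-o)@a).round(4)) for q in r if .04<q["xyz"][2]<.09])
E
```

```text
scene ridge [([0.6163, 0.2101, 0.0695], 0.94, np.float64(0.0515))]
scene cover []
scene pocket [([0.5323, 0.271, 0.0479], 0.58, np.float64(-0.0522)), ([0.6165, 0.209, 0.0686], 0.52, np.float64(0.0523))]
scene filter_tab_top []
side ridge [([0.6171, 0.2084, 0.0722], 0.97, np.float64(0.0532))]
side cover []
side pocket [([0.5255, 0.2714, 0.0469], 0.73, np.float64(-0.058))]
side filter_tab_top []
wrist ridge []
wrist cover []
wrist pocket [([0.5276, 0.27, 0.0514], 0.75, np.float64(-0.0555))]
wrist filter_tab_top []
```

View pics/s5.png

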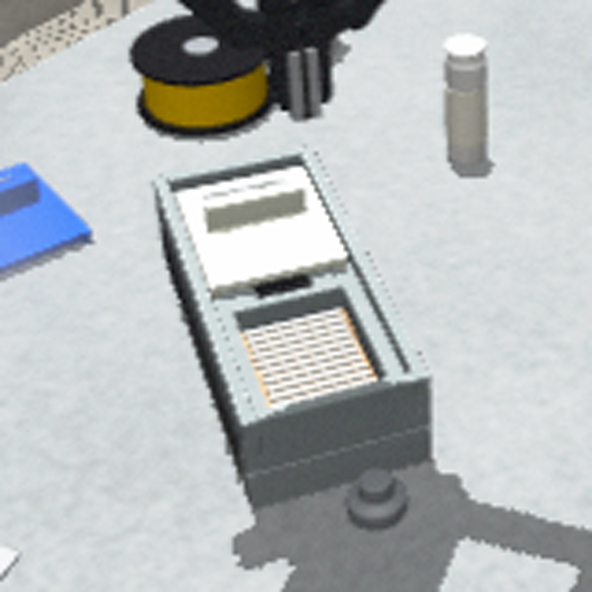

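The cover lies flat at the far end with its ridge at (255,207), at box x of about +0.052. That puts the cover at about +0.047. The pocket (310,355) is fully open and the gripper is clear, so I hand in.

```bash
python3 -c "
from rig import ctrl
print(ctrl.close_job())"
```

```text
the job is handed in; nothing more can be done
None
```

The job is handed in, with no verdict returned: the filter-box tab is pressed flush, the cover lies flat about 105 mm along its rails (needed 90), the pocket is fully uncovered, and the gripper is clear.

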